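# Charge and light the briquette starter

## Task

Using the red-handled scoop, carry at least three of the charcoal briquettes from the aluminium tray into the starter's round fire bowl, without the gripper touching a briquette and without spilling any (the others stay in the tray). Then stand the scoop back on its rubber mat and let go of it, and only after that press the yellow key fully and then the red key fully, one at a time. Do not press the blue key, and leave the other things on the table where they are.

Things in the scene. Friction and masses are not known exactly. Their poses are not given: they have to be found in the camera images.
- scoop: steel scoop, red handle, 0.16 kg. Origin: centre of the bowl's underside; x out of its open front, z up. Bowl 90 long (x -45 to 45), 112 wide, floor 2.5 thick, back wall 36 high, side walls 3 thick, 34 high, 22 high from x 0 to 25, none in front of that. A thin neck rises from the back wall to a level bar handle: x -170 to -60, 20 wide, 22 high, its centre 85 above the underside
- scoop_grip (a point): place to grip the scoop: middle of the red handle, at (-110, 0, 85) in the scoop's frame; close the fingers across its 20 mm width
- scoop_lip (a point): middle of the scoop's front lip at its underside, at (45, 0, 0) in the scoop's frame
- mat: black rubber mat fixed to the table, 260 (x) by 130 (y), 4 thick; origin at the centre of its underside. The scoop's place
- tray: polished aluminium tray with upright walls, fixed to the table, outside 280 (x) by 138 (y) by 40 high, walls and floor 4 thick (inside 272 by 130); origin at the centre of its underside. The briquettes lie loose in the half towards its +x end; the other half is empty
- starter: grey electric briquette starter fixed to the table: base 280 (x) by 200 (y) by 45 high, origin at the centre of its underside. A round steel fire bowl stands on it, its axis 50 from the origin along x; the dark key panel lies towards -x, with three keys in a row along y at x = -100
- bowl_mid (a point): point on the fire bowl's axis, 70 above the table and 20 above the bowl's inner floor. The bowl's rim is 95 above the table, its mouth 164 across outside and 156 inside; the inner floor is about 105 across and the walls flare
- coal1: black charcoal briquette, a round pillow shape 30 across and 20 thick, 25 g, five of the same kind; origin at its centre
- coal2: black charcoal briquette, a round pillow shape 30 across and 20 thick, 25 g, five of the same kind; origin at its centre
- coal3: black charcoal briquette, a round pillow shape 30 across and 20 thick, 25 g, five of the same kind; origin at its centre
- coal4: black charcoal briquette, a round pillow shape 30 across and 20 thick, 25 g, five of the same kind; origin at its centre
- coal5: black charcoal briquette, a round pillow shape 30 across and 20 thick, 25 g, five of the same kind; origin at its centre
- yellow (a joint): travel of the yellow spring key in m: 0 up, 0.006 fully pressed (about 5 N)
- yellow_top (a point): centre of the top of the yellow key, 26 across, in a black collar 42 across and 12 high; its top is 63 above the table. The order of the colours along the panel varies
- red (a joint): travel of the red spring key in m: 0 up, 0.006 fully pressed (about 5 N)
- red_top (a point): centre of the top of the red key, 26 across, in a black collar 42 across and 12 high; its top is 63 above the table. The order of the colours along the panel varies
- blue (a joint): travel of the blue spring key in m: 0 up, 0.006 fully pressed (about 5 N)
- blue_top (a point): centre of the top of the blue key, 26 across, in a black collar 42 across and 12 high; its top is 63 above the table. The order of the colours along the panel varies
- jar: amber glass jar with a black twist cap, 66 across, 95 tall; origin under its centre. A bystander, to be left alone
- tin: green tin, 60 across, 100 tall; origin under its centre. A bystander, to be left alone
- brush: grill brush about 260 long, lying along its x; origin under its middle. A bystander, to be left alone
- tongs: steel tongs about 265 long and 70 wide, lying along their x; origin under the middle. A bystander, to be left alone
- lighter: orange plastic lighter, 103 by 26 by 19, lying along its x; origin under its middle. A bystander, to be left alone
There are look-alikes about, which are no part of the job. Leave any brown look-alike of the scoop alone.

How it is judged (in metres and radians):
On the way, in this order (a step that is already met when the one before it is completed fails the run):
1. at least three briquettes lie in the fire bowl ((distance between each of coal1, coal2, coal3 and bowl_mid below 0.07 m or distance between each of coal1, coal2, coal4 and bowl_mid below 0.07 m or distance between each of coal1, coal2, coal5 and bowl_mid below 0.07 m or distance between each of coal1, coal3, coal4 and bowl_mid below 0.07 m or distance between each of coal1, coal3, coal5 and bowl_mid below 0.07 m or distance between each of coal1, coal4, coal5 and bowl_mid below 0.07 m or distance between each of coal2, coal3, coal4 and bowl_mid below 0.07 m or distance between each of coal2, coal3, coal5 and bowl_mid below 0.07 m or distance between each of coal2, coal4, coal5 and bowl_mid below 0.07 m or distance between each of coal3, coal4, coal5 and bowl_mid below 0.07 m)), for 0.2 s.
2. the scoop stands level on the mat, let go (x of scoop in the frame of mat between -0.12 and 0.12 m and y of scoop in the frame of mat between -0.055 and 0.055 m and height (world z) of scoop below 0.012 m and angle between scoop's own z axis and vertical below 0.12 rad and contact force between the fingers and scoop below 0.2 N), for 0.2 s.
3. the yellow key is pressed (over 4 mm) (value of joint yellow above 0.004 m), for 0.05 s.
4. the red key is pressed (over 4 mm) (value of joint red above 0.004 m), for 0.05 s.
At the end, for the whole second after the job is handed in: At least three briquettes in the fire bowl (centre within 70 mm of bowl_mid), the others in the tray, all at rest; the scoop level (0.12 rad) and still, bowl centre over the mat, released; all three keys up (all of step 2 and (distance between each of coal1, coal2, coal3 and bowl_mid below 0.07 m or distance between each of coal1, coal2, coal4 and bowl_mid below 0.07 m or distance between each of coal1, coal2, coal5 and bowl_mid below 0.07 m or distance between each of coal1, coal3, coal4 and bowl_mid below 0.07 m or distance between each of coal1, coal3, coal5 and bowl_mid below 0.07 m or distance between each of coal1, coal4, coal5 and bowl_mid below 0.07 m or distance between each of coal2, coal3, coal4 and bowl_mid below 0.07 m or distance between each of coal2, coal3, coal5 and bowl_mid below 0.07 m or distance between each of coal2, coal4, coal5 and bowl_mid below 0.07 m or distance between each of coal3, coal4, coal5 and bowl_mid below 0.07 m) and (distance between coal1 and bowl_mid below 0.07 m or (x of coal1 in the frame of tray between -0.138 and 0.138 m and y of coal1 in the frame of tray between -0.067 and 0.067 m and z of coal1 in the frame of tray below 0.04 m)) and (distance between coal2 and bowl_mid below 0.07 m or (x of coal2 in the frame of tray between -0.138 and 0.138 m and y of coal2 in the frame of tray between -0.067 and 0.067 m and z of coal2 in the frame of tray below 0.04 m)) and (distance between coal3 and bowl_mid below 0.07 m or (x of coal3 in the frame of tray between -0.138 and 0.138 m and y of coal3 in the frame of tray between -0.067 and 0.067 m and z of coal3 in the frame of tray below 0.04 m)) and (distance between coal4 and bowl_mid below 0.07 m or (x of coal4 in the frame of tray between -0.138 and 0.138 m and y of coal4 in the frame of tray between -0.067 and 0.067 m and z of coal4 in the frame of tray below 0.04 m)) and (distance between coal5 and bowl_mid below 0.07 m or (x of coal5 in the frame of tray between -0.138 and 0.138 m and y of coal5 in the frame of tray between -0.067 and 0.067 m and z of coal5 in the frame of tray below 0.04 m)) and linear speed of scoop below 0.02 m/s and linear speed of each of coal1, coal2, coal3, coal4, coal5 below 0.05 m/s and value of joint each of yellow, red, blue below 0.0015 m); the robot touches nothing.
It fails at once if a briquette is touched by the fingers or the arm (contact force between any of the fingers, the arm and coal1 above 0.5 N or contact force between any of the fingers, the arm and coal2 above 0.5 N or contact force between any of the fingers, the arm and coal3 above 0.5 N or contact force between any of the fingers, the arm and coal4 above 0.5 N or contact force between any of the fingers, the arm and coal5 above 0.5 N).
It fails at once if the blue key is pressed (over 3 mm) (value of joint blue above 0.003 m).
It fails at once if the yellow and red keys are down together (value of joint each of yellow, red above 0.003 m).
It fails at once if the yellow or red key is pressed before three briquettes lie in the bowl and the scoop is back (value of joint any of yellow, red above 0.004 m and (not (distance between each of coal1, coal2, coal3 and bowl_mid below 0.07 m or distance between each of coal1, coal2, coal4 and bowl_mid below 0.07 m or distance between each of coal1, coal2, coal5 and bowl_mid below 0.07 m or distance between each of coal1, coal3, coal4 and bowl_mid below 0.07 m or distance between each of coal1, coal3, coal5 and bowl_mid below 0.07 m or distance between each of coal1, coal4, coal5 and bowl_mid below 0.07 m or distance between each of coal2, coal3, coal4 and bowl_mid below 0.07 m or distance between each of coal2, coal3, coal5 and bowl_mid below 0.07 m or distance between each of coal2, coal4, coal5 and bowl_mid below 0.07 m or distance between each of coal3, coal4, coal5 and bowl_mid below 0.07 m) or not (x of scoop in the frame of mat between -0.12 and 0.12 m and y of scoop in the frame of mat between -0.055 and 0.055 m and height (world z) of scoop below 0.012 m and angle between scoop's own z axis and vertical below 0.12 rad and contact force between the fingers and scoop below 0.2 N))).
It fails at once if another thing on the table is moved by more than 30 mm (distance of any of jar, tin, brush, tongs, lighter from where it was at the start of the episode above 0.03 m).
It also fails if it takes over 67 s, if anything falls off the work surface, if the arm or the gripper's body presses on something with over 40 N, if the wrist force passes 120 N, or if a joint passes its speed limit or range.

## Robot

A 7-joint arm with a two-finger parallel gripper is mounted at the origin on the work surface. World frame = base frame: x ahead of the robot, y to its left, z up, the work surface at z = 0. Lengths are in mm, angles in rad, forces in N, time in s.
With the tool pointing down it reaches from about 425 to 925 mm from the base axis. Payload 6.8 kg.
Tool frame: the origin (TCP) lies midway between the tips of the shut fingers; the grasp point (between the pads) lies 19 mm behind it; z points along the fingers, y is the direction in which the jaws open and shut (so a half turn about z gives the same grasp; the last joint's range is limited). The gripper opens to 85 mm and grips with 20 to 120 N. Pads are 22 mm wide; open, the fingers measure 114 mm over their backs; the gripper's body (76 mm by 85 mm) begins 54 mm behind the grasp point. The pads swing forward as they close: fully open they stand 13 mm farther back than shut.
Start: joints at [1.165, 0.477, 0.022, 1.555, -0.011, 1.109, -0.083], TCP at [198.066, -645.304, 231.308] pointing down, gripper open.
Joint ranges: [-2.96, 2.96], [-0.34, 2.1], [-1.41, 1.46], [0.24, 2.44], [-1.37, 4.51], [0.17, 1.92], [-2.96, 2.96]. Speed limits (rad/s): [2.39, 2.39, 3.14, 3.14, 3.14, 3.14, 3.14].

## Interface

Orientations are given as a unit quaternion [x, y, z, w].
In Python, from bench import ctrl gives the robot as it stands.
- The arm moves only by the tool arm_command, never from a script. Its argument "deltas" is a list of rows, each a list of 7 numbers: the finger opening in m, from 0 to 0.0854, then the shift along the tool's x, y, z in m, then the turn, a rotation vector about the tool's x, y, z in rad. In form: [[hand, dx, dy, dz, wx, wy, wz], ...]. A call has 1 to 12 rows; each row shifts and turns the commanded pose from where the row before left it, along the tool's axes as they then stand; what a row does not reach is not made up. A row lasts 1/10 s, in which the tool goes at most 50 mm and 8.59 degrees, less where a joint would pass 70% of its speed; a pose out of reach is approached as far as the arm can. A call is refused whole if a number of a shift passes 0.05 or a number of a turn 0.15, either way. A call with a gripper value outside its range is refused whole. The fingers move at their own pace and stop on an object; the grip force is fixed at half the most. Time passes only in rows, so rows that do not move let the fingers close. It gives the time, the measured TCP pose, the force and the opening at its end, in the units of the state.
- ctrl.observe(): the state, without advancing time (a new reading comes with each control period).
- ctrl.camera(name): name is "scene" or "top" or "wrist"; returns a dict with "frame" (420x560x3 uint8, red, green, blue), "range_z" (420x560 float32, mm along the optical axis (not along the pixel's ray), 0 where there is no reading), "camera_matrix" (3x3 intrinsics, pixels), "k1" (the pictures are not rectified: a ray, as slopes to the right and down, at radius r is drawn at 1 + k1 r^2 times it, then the intrinsics apply), "R" (3x3) and "t" (3): a world point X has camera coordinates R X + t; the wrist camera has in their place "hand_eye" (4x4, takes a point from camera to tool coordinates, whose origin is the TCP and whose axes are the flange's). Camera axes: x right, y down, z forward; pixel columns grow to the right and rows downward; lengths in mm; the calibration is good to about 2 mm. A picture is of the moment at which its call begins: read the wrist's pose just before it.
- ctrl.job_done(): hands the job in, once; it reports no verdict.
Trained networks look in the newest picture that a camera, given by its name, has taken for a name from the list of things; names that differ only in an ending like _2 or _b are one class to them, and where a whole thing is asked for, a point or a joint stands for the part that bears it (a point fixed in the world has none). Each returns a list of dicts, best first, with "score" (0 to 1); they miss things now and then, are a little off and sometimes report something else, mostly with a low value. They report only what shows in the picture. A call takes as long as a camera call. They do not tell look-alikes from the thing itself.
- ctrl.search_frame(camera, thing): "point" ([x, y, z] in mm, in world coordinates, good to about 4 mm: the middle of the surface that is visible of it).
- ctrl.silhouettes(camera, thing): "pixels" (420x560 bool, what is visible of it).
The state is a dict: "clock": time; "joints": joint angles; "joint_vel": joint speeds; "tau": joint torques, N m; "eef_pos": TCP position; "ee_rot": TCP orientation; "contact_force": force on the tool from outside, world axes, zero at the start; "torque": the same for the moment, N m; "finger_gap": finger opening in mm.
Only numpy, scipy, OpenCV 4.12 (cv2) and the standard library are available. Lean on these libraries where they do the work, as an engineer would, in place of code of your own. Each camera call takes 0.05 s, during which the arm holds its last target. There are 200 camera calls.

## Working session

There is one attempt and no reset: what is moved stays moved. The work goes in short steps, Python scripts to look and compute and a tool call to move; the robot and the scene stay as the last step left them, time stands still between calls to the robot, and variables do not carry over. Pictures are saved under pics/ and viewed, about 8 in all and at most 12, crops included, and the job is handed in when it is done.

Besides the shell and the picture viewer there is one more tool, called by a JSON object that holds its "op" and its "data", one argument or row to a line. arm_command: Moves the arm, as the interface text tells. Its arguments: {"type":"object","properties":{"deltas":{"type":"array"}},"required":["deltas"]}

```bash
mkdir -p pics; ls
cat > h.py <<'E'
import numpy as np, cv2
from bench import ctrl
from scipy.spatial.transform import Rotation as Rn
np.set_printoptions(precision=1,suppress=True)
def cloud(c, st=None):
    K=c["camera_matrix"]; z=c["range_z"].astype(float)
    H,W=z.shape; u,v=np.meshgrid(np.arange(W),np.arange(H))
    k1=float(c["k1"]); xd=(u-K[0,2])/K[0,0]; yd=(v-K[1,2])/K[1,1]
    x,y=xd.copy(),yd.copy()
    for _ in range(8):
        f=1+k1*(x*x+y*y); x=xd/f; y=yd/f
    P=np.stack([x*z,y*z,z],-1)
    if "R" in c: X=(P-np.array(c["t"]))@np.array(c["R"])
    else:
        T=np.array(c["hand_eye"]); X=P@T[:3,:3].T+T[:3,3]
        X=X@Rn.from_quat(st["ee_rot"]).as_matrix().T+np.array(st["eef_pos"])
    X[z<=0]=np.nan
    return X
def save(n,im,s=1): cv2.imwrite("pics/"+n,cv2.resize(im[...,::-1],None,fx=s,fy=s,interpolation=cv2.INTER_CUBIC))
E
python3 - <<'E'
from h import *
s=ctrl.observe(); print(s)
for n in ("scene","top"):
    c=ctrl.camera(n); save(n+"0.png",c["frame"],1.4)
    np.savez(""+n+".npz",X=cloud(c),f=c["frame"])
    for t in ("scoop","mat","tray","starter","coal1","yellow_top","red_top","blue_top","jar","tin","brush","tongs","lighter"):
        print(n,t,[(np.array(d["point"]).round(),round(d["score"],2)) for d in ctrl.search_frame(n,t)][:6])
E
```

```text
pics
{'clock': 0.0, 'joints': array([ 1.2,  0.5,  0. ,  1.6, -0. ,  1.1, -0.1]), 'joint_vel': array([ 0.,  0.,  0.,  0., -0., -0., -0.]), 'tau': array([  0. , -59.6,   1.6, -28.1,   0. ,   0. ,   0. ]), 'eef_pos': array([ 197.9, -644.7,  230.3]), 'ee_rot': array([ 1. ,  0.1, -0. , -0. ]), 'contact_force': array([-0. ,  0.1, -0.8]), 'torque': array([ 0.,  0., -0.]), 'finger_gap': 85.51630710654209}
scene scoop [(array([202., 355.,   5.]), 0.81), (array([ 205., -368.,   12.]), 0.78), (array([ 420., -127.,    8.]), 0.68)]
scene mat [(array([ 439., -190.,    6.]), 0.94)]
scene tray [(array([ 626., -116.,    4.]), 0.61)]
scene starter [(array([575., 321.,  45.]), 0.61), (array([652., -48.,  20.]), 0.42), (array([633.,  -4.,  24.]), 0.17)]
scene coal1 [(array([652., -49.,  22.]), 0.58), (array([611., -46.,  21.]), 0.53), (array([670.,  -6.,  20.]), 0.52), (array([594.,   0.,  25.]), 0.44)]
scene yellow_top [(array([433., 353.,  65.]), 0.52)]
scene red_top [(array([452., 247.,  67.]), 0.49)]
scene blue_top [(array([630.,  -2.,  26.]), 0.59), (array([442., 296.,  68.]), 0.42)]
scene jar [(ar
[... 470 characters left out ...]

top tray [(array([ 415., -126.,    6.]), 0.45)]
top starter [(array([543., 307.,  48.]), 0.89), (array([450., 246.,  66.]), 0.23)]
top coal1 [(array([665.,  -7.,  24.]), 0.58), (array([648., -52.,  21.]), 0.57), (array([626.,  -0.,  17.]), 0.4)]
top yellow_top [(array([427., 350.,  67.]), 0.45)]
top red_top [(array([447., 243.,  66.]), 0.51)]
top blue_top []
top jar [(array([495.,  80.,  96.]), 0.65), (array([664.,  -6.,  24.]), 0.26)]
top tin [(array([760., 108.,  97.]), 0.81)]
top brush [(array([ 596., -349.,   18.]), 0.73), (array([601., -52.,  21.]), 0.25)]
top tongs [(array([764., 109.,  94.]), 0.65), (array([ 524., -485.,   11.]), 0.61)]
top lighter [(array([391., 128.,  16.]), 0.67)]
```

View pics/top0.png

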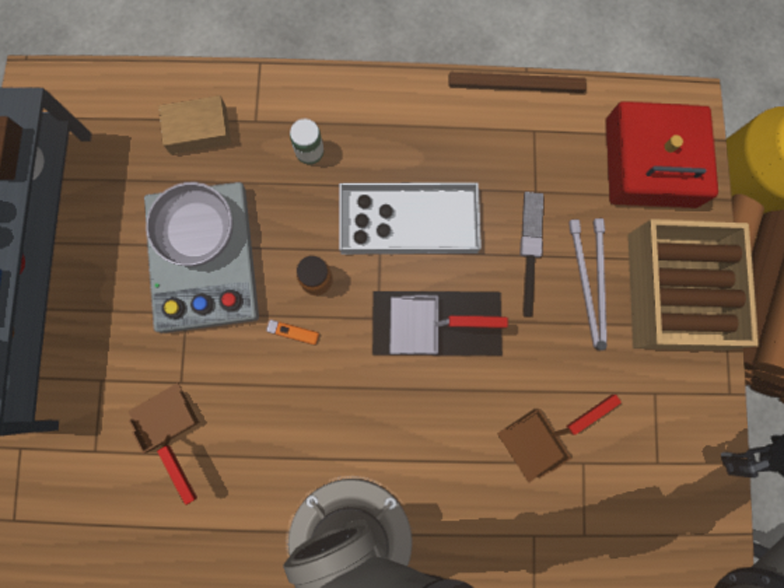

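View pics/scene0.png

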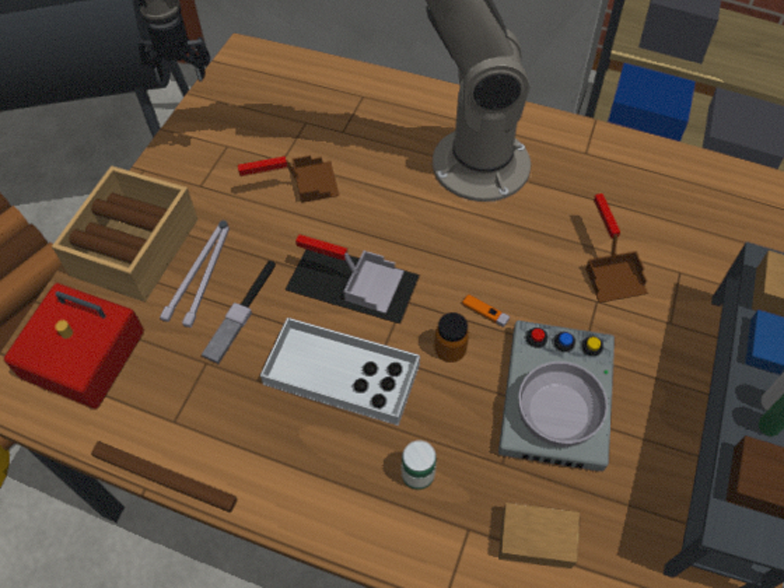

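Top picture (1.4× scale): the steel scoop with the red handle is at (414,323), handle at (478,322), on the black mat. The brown look-alikes are at (165,420) and (533,443). The tray is at (410,218), with its coals on the left (+y). The fire bowl is at (190,225), with keys yellow (171,307), blue (200,303) and red (229,299). I choose the steel scoop on the mat.

```bash
cat > m.py <<'E'
from h import *
def rect(P): 
    r=cv2.minAreaRect(P[:,:2].astype(np.float32)); return np.array(r[0]),np.array(r[1]),r[2]
if __name__=="__main__":
  for n in ("top","scene"):
    d=np.load(n+".npz"); X=d["X"]; f=d["f"].astype(int); r,g,b=f[...,0],f[...,1],f[...,2]
    x,y,z=X[...,0],X[...,1],X[...,2]
    print(n)
    red=(r>120)&(g<70)&(b<70)
    box=lambda x0,x1,y0,y1,z0,z1:(x>x0)&(x<x1)&(y>y0)&(y<y1)&(z>z0)&(z<z1)
    h=X[red&box(330,500,-330,-150,80,120)]; 
    top=h[h[:,2]>np.median(h[:,2])-5]; print("handle",len(h),np.median(top[:,2]),rect(top))
    m=box(350,500,-190,-60,7,60)&~red; print("scoopbowl",m.sum(),rect(X[m]))
    m=box(350,500,-190,-60,7,60)&~red&(z>30); print("scoop wall tops",m.sum(),rect(X[m]),np.percentile(X[m][:,2],95))
    dark=(r<60)&(g<60)&(b<60); m=dark&box(340,520,-350,-30,-5,12); print("mat",rect(X[m]),np.median(z[m]))
    m=box(530,740,-280,60,30,50); print("tray rim",m.sum(),rect(X[m]),np.median(z[m]))
    m=box(530,740,-280,60,30,60); print("bounds",np.percentile(X[m],[1,99],axis=0))
    m=dark&box(550,720,-130,40,12,32)
    k,l,s,c=cv2.connectedComponentsWithStats(m.astype(np.uint8))
    for i in range(1,k):
        if s[i,4]>8: print(" coal",s[i,4],np.median(X[l==i],0),c[i]*1.4)
    m=box(480,720,210,430,86,102); (cc,R)=cv2.minEnclosingCircle(X[m][:,:2].astype(np.float32)); print("rim",m.sum(),cc,R,np.median(X[m],0))
    m=box(380,720,180,440,38,50); print("starter",rect(X[m]))
    for nm,m in (("yellow",(r>150)&(g>130)&(b<90)),("red",red),("blue",(b>120)&(r<90))):
        m=m&box(390,490,210,390,55,75); print(nm,m.sum(),np.median(X[m],0))
E
python3 m.py
```

```text
top
handle 302 99.80442508719975 (array([ 415.1, -227.5]), array([ 19.2, 107.7]), 1.5246131420135498)
scoopbowl 711 (array([ 423.4, -124.6]), array([127.6, 130.4]), 89.98814392089844)
scoop wall tops 112 (array([ 415.9, -138.9]), array([ 48.1, 112.7]), 89.5797348022461) 53.25104897991324
mat (array([ 423.3, -186.9]), array([123.1, 305.3]), 1.7466638088226318) 3.808854327151833
tray rim 584 (array([ 632.5, -100.2]), array([141. , 277.5]), 2.4011342525482178) 37.827900803008106
bounds [[ 559.3 -239.    30.4]
 [ 706.7   40.1   44.3]]
 coal 42 [666.4  -9.4  22.3] [364.2 200.9]
 coal 28 [647.4 -53.8  22.7] [385.6 210.4]
 coal 40 [624.9  -6.3  22.9] [362.  219.9]
 coal 11 [612.7 -46.2  21.5] [382.6 226.9]
 coal 42 [591.2  -4.4  23.1] [360.4 236.2]
 coal 10 [597.8 -48.1  20.4] [382.9 233.8]
rim 411 (589.7081298828125, 322.1702880859375) 82.39036560058594 [600.2 338.6  93.1]
starter (array([540.1, 313.7]), array([283.2, 199.5]), 9.608640670776367)
yellow 60 [432.2 352.1  66.5]
red 69 [449.5 244.1  66.6]
blue 67 [441.8 297.7  66.2]
scene
handle 201 98.67867551946995 (array([ 416.3, -222.5]), 
[... 235 characters left out ...]
t (array([ 432.1, -188.9]), array([141.4, 328.3]), 6.480501651763916) 2.5661807471221456
tray rim 679 (array([632.9, -95.6]), array([144.9, 283.2]), 1.937997817993164) 36.70352925776882
bounds [[ 560.2 -236.4   30.3]
 [ 707.3   46.8   43.7]]
 coal 69 [612.2 -42.2  20.2] [369.6 368.2]
 coal 69 [596.1   3.1  22.3] [394.2 368.6]
 coal 69 [631.4   1.8  21.7] [387.5 383.1]
 coal 66 [652.5 -46.2  21.2] [360.  385.1]
 coal 69 [670.5  -2.1  22.1] [378.  400.4]
rim 433 (589.7125244140625, 326.6316223144531) 84.07152557373047 [570.2 326.6  92.7]
starter (array([541.3, 318.2]), array([284.1, 200.9]), 9.648237228393555)
yellow 48 [431.1 355.6  65.5]
red 53 [450.7 248.   65.7]
blue 57 [440.7 302.2  66.2]
```

Run:
```python
from h import *
s=ctrl.observe(); np.set_printoptions(precision=4,suppress=True); print(Rn.from_quat(s["ee_rot"]).as_matrix(), s["joints"], ctrl.camera("wrist")["hand_eye"])
```

```text
[[ 0.956   0.2934  0.    ]
 [ 0.2934 -0.956   0.    ]
 [ 0.     -0.     -1.    ]] [ 1.1649  0.477   0.0224  1.5554 -0.0115  1.1093 -0.0831] [[  -0.0005   -0.9444   -0.3287   84.7109]
 [   1.       -0.0006    0.0002    0.3224]
 [  -0.0004   -0.3287    0.9444 -143.4925]
 [   0.        0.        0.        1.    ]]
```

{"op": "arm_command", "data": {
  "deltas": [
    [0.085,0,0,0,0,0,-0.144],
    [0.085,0,0,0,0,0,-0.144],
    [0.085,0,0,0,0,0,-0.144],
    [0.085,0,0,0,0,0,-0.144],
    [0.085,0,0,0,0,0,-0.144],
    [0.085,0,0,0,0,0,-0.144],
    [0.085,0,0,0,0,0,-0.144],
    [0.085,0,0,0,0,0,-0.144],
    [0.085,0,0,0,0,0,-0.147]
  ]
}}

```text
clock: 2.35
eef_pos: [198.0, -645.3, 231.3]
ee_rot: [0.696, 0.718, -0.0, 0.0]
contact_force: [-0.6, -0.5, 0.3]
finger_gap: 85.0
```

{"op": "arm_command", "data": {
  "deltas": [
    [0.085,0.042,0.022,0,0,0,0],
    [0.085,0.042,0.022,0,0,0,0],
    [0.085,0.042,0.022,0,0,0,0],
    [0.085,0.042,0.022,0,0,0,0],
    [0.085,0.042,0.022,0,0,0,0],
    [0.085,0.042,0.022,0,0,0,0],
    [0.085,0.042,0.022,0,0,0,0],
    [0.085,0.042,0.022,0,0,0,0],
    [0.085,0.042,0.022,0,0,0,0],
    [0.085,0.042,0.021,0,0,0,0],
    [0.085,0,0,0,0,0,0],
    [0.085,0,0,0,0,0,0]
  ]
}}

```text
clock: 3.55
eef_pos: [406.5, -219.0, 231.6]
ee_rot: [0.697, 0.717, -0.0, 0.0]
contact_force: [-0.6, -1.2, 0.2]
finger_gap: 85.1
```

Run:
```python
from h import *
from m import rect
s=ctrl.observe(); c=ctrl.camera("wrist"); X=cloud(c,s); save("w1.png",c["frame"],1.3)
f=c["frame"].astype(int); r,g,b=f[...,0],f[...,1],f[...,2]
print(s["joints"], s["eef_pos"])
red=(r>100)&(g<70)&(b<70)&(X[...,2]>92)
P=X[red]; print("handle",len(P),np.median(P,0),rect(P),P[:,1].min(),P[:,1].max())
for lo,hi in((-290,-260),(-260,-230),(-230,-200),(-200,-170)):
    q=P[(P[:,1]>lo)&(P[:,1]<hi)]
    if len(q)>50: print(lo,len(q),np.percentile(q[:,0],[2,98]),np.median(q[:,2]))
x,y,z=X[...,0],X[...,1],X[...,2]
w=(x>340)&(x<500)&(y>-190)&(y<-40)&(z>22)&(z<60)&~((r>100)&(g<70))
print("walls",w.sum(),rect(X[w]),np.percentile(X[w],[2,98],axis=0))
for lo in(-150,-140,-130,-120,-110):
    q=X[w&(y>lo)&(y<lo+10)]
    if len(q)>20: print(lo,np.percentile(q[:,0],[2,98]),q[:,2].max())
fl=(x>340)&(x<500)&(y>-190)&(y<-40)&(z>5)&(z<20)&(r>110)&(abs(r-b)<40); print("floor",fl.sum(),np.percentile(X[fl],[2,50,98],axis=0))
```

```text
[ 0.8  0.2 -0.5  2.   0.1  1.   0.3] [ 406.5 -219.   231.6]
handle 2224 [ 415.3 -221.5  100.8] (array([ 624. , -359.7]), array([100.2, 567.4]), 57.207584381103516) -553.6249211428006 -172.68741773588874
-290 366 [406.  424.7] 100.7711535395474
-260 568 [405.7 424.7] 100.82398423294083
-230 643 [405.7 431.9] 100.81713380448764
-200 640 [405.7 424.7] 100.63895236457508
walls 1037 (array([ 415.7, -125.8]), array([112.6,  75.6]), 0.24879352748394012) [[ 359.8 -158.6   23.2]
 [ 471.2  -90.4   55.2]]
-150 [360.4 471.5] 40.64608110518114
-140 [360.6 471.7] 41.1520928623828
-130 [359.7 471.5] 40.3707517363045
-120 [359.7 470.8] 40.296787006018604
-110 [360.4 470.9] 28.207832740532723
floor 7683 [[ 362.9 -153.6    5.6]
 [ 415.2 -108.8    7.4]
 [ 467.7  -69.2    9.5]]
```

View pics/w1.png

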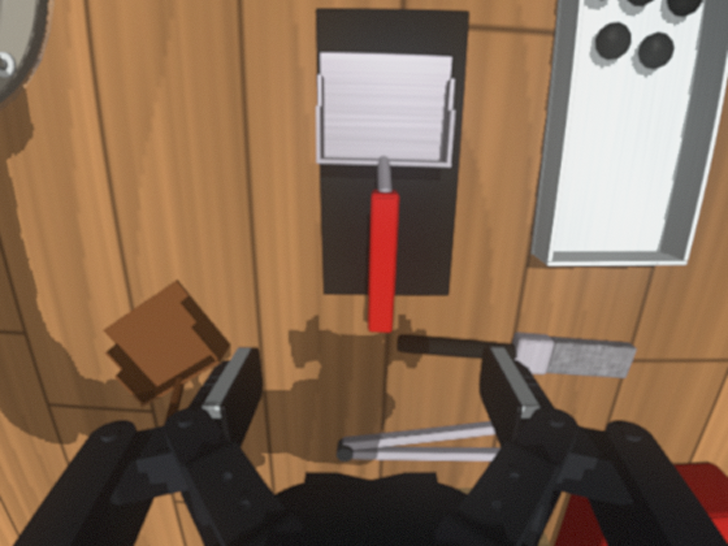

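Wrist picture: steel scoop bowl at (385,105), red handle at (383,260) between the open fingers, running straight along the tool. The brown look-alike at (165,340) is well clear. The handle is 19–20 mm wide with its top at 100.8, as expected, so this is the right one.

{"op": "arm_command", "data": {
  "deltas": [
    [0.085,-0.0035,0.009,0.02,0,0,0.027],
    [0.085,0,0,0.04,0,0,0],
    [0.085,0,0,0.04,0,0,0],
    [0.085,0,0,0.035,0,0,0],
    [0.085,0,0,0.028,0,0,0],
    [0.085,0,0,0,0,0,0]
  ]
}}

```text
clock: 4.2
eef_pos: [411.8, -223.6, 65.1]
ee_rot: [0.708, 0.706, -0.001, -0.003]
contact_force: [-0.7, -0.7, -0.5]
finger_gap: 84.9
```

{"op": "arm_command", "data": {
  "deltas": [
    [0.0,0,0,0,0,0,0],
    [0.0,0,0,0,0,0,0],
    [0.0,0,0,0,0,0,0],
    [0.0,0,0,0,0,0,0],
    [0.0,0,0,0,0,0,0],
    [0.0,0,0,0,0,0,0],
    [0.0,0,0,0,0,0,0],
    [0.0,0,0,0,0,0,0]
  ]
}}

```text
clock: 5.0
eef_pos: [415.7, -223.6, 69.0]
ee_rot: [0.708, 0.707, -0.0, 0.001]
contact_force: [-1.5, -0.2, 6.4]
finger_gap: 19.0
```

{"op": "arm_command", "data": {
  "deltas": [
    [0.0,0,0,-0.02,0,0,0],
    [0.0,0,0,-0.03,0,0,0],
    [0.0,0,0,-0.04,0,0,0],
    [0.0,0,0,-0.04,0,0,0],
    [0.0,0,0,0,0,0,0],
    [0.0,0,0,0,0,0,0],
    [0.0,0,0,0,0,0,0]
  ]
}}

```text
clock: 5.7
eef_pos: [414.0, -222.7, 197.0]
ee_rot: [0.707, 0.707, -0.0, -0.001]
contact_force: [0.0, 0.0, -2.7]
finger_gap: 19.0
```

Run:
```python
from h import *
from m import rect
np.set_printoptions(precision=3,suppress=True)
s=ctrl.observe(); c=ctrl.camera("wrist"); X=cloud(c,s); save("w2.png",c["frame"],1.3); np.savez("w2.npz",X=X,f=c["frame"])
print(s["eef_pos"],s["ee_rot"],s["contact_force"],s["finger_gap"])
x,y,z=X[...,0],X[...,1],X[...,2]
m=(x>540)&(x<720)&(y>-270)&(y<60)&(z>34)&(z<46); print("rim",m.sum(),rect(X[m]),np.median(z[m]))
for lo in range(-240,40,30):
    q=X[m&(y>lo)&(y<lo+20)]
    if len(q)>10: print(lo,len(q),np.percentile(q[:,0],[1,50,99]))
q=X[m&(x>590)&(x<680)]; print("ends",len(q), np.percentile(q[:,1],[1,99]))
f=c["frame"].astype(int); w=(x>340)&(x<490)&(y>-175)&(y<-50)&(z>95)&(f[...,1]>90)
for lo in range(-160,-50,15):
    q=X[w&(y>lo)&(y<lo+10)&(abs(x-415)<48)]
    if len(q)>10: print("scoop floor",lo,len(q),np.median(q,0),np.percentile(X[w&(y>lo)&(y<lo+10)][:,0],[1,99]))
```

```text
[ 414.032 -222.668  197.004] [ 0.707  0.707 -0.    -0.001] [ 0.024  0.013 -2.717] 19.04391625539777
rim 2522 (array([ 633.757, -140.829]), array([139.748, 197.733]), 2.330422878265381) 39.86093275591574
-240 769 [568.156 636.43  705.385]
-210 252 [566.136 700.535 705.047]
-180 248 [565.615 569.392 702.124]
-150 158 [564.354 565.763 699.58 ]
-120 156 [562.79  564.68  567.901]
-90 163 [561.969 563.526 566.671]
-60 130 [560.738 562.588 565.596]
ends 413 [-240.191 -233.863]
scoop floor -160 2671 [ 414.534 -153.942  162.642] [359.326 468.404]
scoop floor -145 2339 [ 415.281 -139.74   134.917] [358.595 468.813]
scoop floor -130 2476 [ 415.275 -124.921  134.915] [358.639 468.659]
scoop floor -115 2594 [ 414.644 -109.968  134.85 ] [358.631 468.593]
scoop floor -100 2720 [414.65  -94.973 134.868] [358.606 468.683]
scoop floor -85 2158 [415.257 -81.2   134.863] [358.566 468.464]
```

View pics/w2.png

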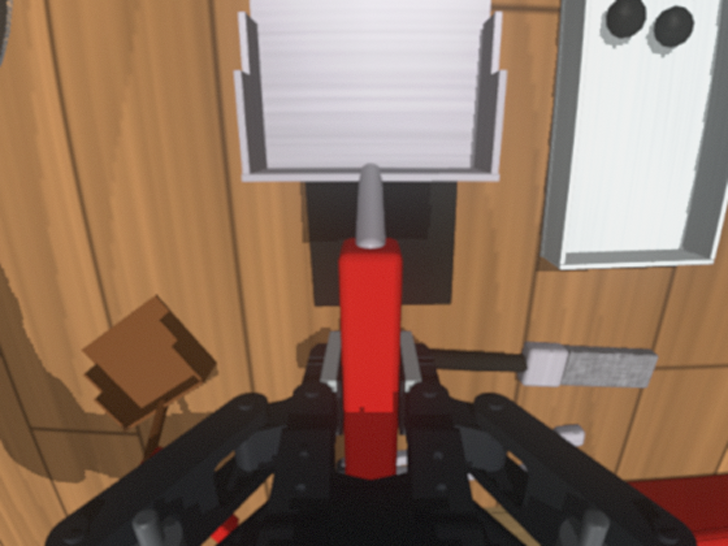

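Wrist picture: scoop held straight and level (floor at z 134.9, handle parallel to the tool), coals visible at (625,15) and (675,25), tray on the right. Moving over the tray's empty half.

{"op": "arm_command", "data": {
  "deltas": [
    [0.0,-0.007,0.025,0,0,0,-0.0375],
    [0.0,-0.007,0.028,0,0,0,0],
    [0.0,-0.007,0.028,0,0,0,0],
    [0.0,-0.007,0.028,0,0,0,0],
    [0.0,-0.007,0.028,0,0,0,0],
    [0.0,-0.007,0.028,0,0,0,0],
    [0.0,-0.007,0.028,0.02,0,0,0],
    [0.0,-0.007,0.028,0.03,0,0,0],
    [0.0,0,0,0.02,0,0,0],
    [0.0,0,0,0,0,0,0],
    [0.0,0,0,0,0,0,0],
    [0.0,0,0,0,0,0,0]
  ]
}}

```text
clock: 6.95
eef_pos: [638.0, -272.0, 129.3]
ee_rot: [0.694, 0.72, 0.0, 0.001]
contact_force: [-0.5, 0.4, -1.9]
finger_gap: 19.3
```

Run:
```python
from h import *
from m import rect
np.set_printoptions(precision=3,suppress=True)
s=ctrl.observe(); c=ctrl.camera("wrist"); X=cloud(c,s); save("w3.png",c["frame"],1.3); 
print(s["eef_pos"],s["ee_rot"],s["contact_force"],s["joints"])
x,y,z=X[...,0],X[...,1],X[...,2]; f=c["frame"].astype(int)
m=(x>540)&(x<730)&(y>-270)&(y<70)&(z>34)&(z<46)
for lo in range(-240,50,20):
    q=X[m&(y>lo)&(y<lo+20)]; a=q[q[:,0]<600]; b=q[q[:,0]>660]
    print(lo,len(a),len(b),np.percentile(a[:,0],[1,99]) if len(a)>10 else '',np.percentile(b[:,0],[1,99]) if len(b)>10 else '')
w=(y>-230)&(y<-90)&(z>62)&(z<112)&(f[...,1]>90)&(x>570)&(x<710)
for lo in range(-215,-95,15):
    q=X[w&(y>lo)&(y<lo+10)]
    if len(q)>10: print("scoop",lo,len(q),np.median(q,0),np.percentile(q[:,0],[1,99]))
dark=(f.max(-1)<60)&(z>12)&(z<34)&(x>560)&(x<710)&(y<60)&(y>-110)
k,l,st,cc=cv2.connectedComponentsWithStats(dark.astype(np.uint8))
for i in range(1,k):
    if st[i,4]>30: print("coal",st[i,4],np.median(X[l==i],0))
```

```text
[ 638.019 -271.998  129.325] [0.694 0.72  0.    0.001] [-0.464  0.401 -1.904] [ 0.619  0.647 -0.455  1.568  0.32   1.     0.106]
-240 333 476 [568.593 599.367] [660.543 706.342]
-220 36 79 [568.092 572.252] [702.175 705.815]
-200 0 0  
-180 0 0  
-160 0 3  
-140 62 30 [564.955 568.79 ] [698.101 703.299]
-120 0 58  [697.752 702.304]
-100 0 0  
-80 0 0  
-60 0 0  
-40 0 0  
-20 0 0  
0 0 0  
20 0 0  
40 0 0  
scoop -215 650 [ 600.7   -205.801  100.38 ] [580.098 661.295]
scoop -200 3157 [ 635.185 -194.977   67.243] [579.936 689.967]
scoop -185 3386 [ 633.61  -179.96    67.215] [579.159 689.278]
scoop -170 3524 [ 634.686 -165.041   67.168] [578.706 688.872]
scoop -155 3463 [ 633.494 -149.976   67.058] [578.339 688.152]
scoop -140 3362 [ 633.703 -135.139   66.956] [578.181 687.281]
scoop -125 13 [ 684.02  -124.752   66.262] [676.548 687.577]
```

{"op": "arm_command", "data": {
  "deltas": [
    [0.0,0,0.0015,0.015,0,0,0],
    [0.0,0,0,0.02,0,0,0],
    [0.0,0,0,0.015,0,0,0],
    [0.0,0,0,0.007,0,0,0],
    [0.0,0,0,0.002,0,0,0],
    [0.0,0,0,0,0,0,0],
    [0.0,0,0,0,0,0,0],
    [0.0,0,0,0,0,0,0]
  ]
}}

```text
clock: 7.8
eef_pos: [639.5, -272.0, 69.7]
ee_rot: [0.694, 0.72, 0.0, 0.0]
contact_force: [0.1, -0.2, -2.5]
finger_gap: 19.2
```

{"op": "arm_command", "data": {
  "deltas": [
    [0.0,0,0,0.001,0,0,0],
    [0.0,0.012,0,0,0,0,0],
    [0.0,0.015,0,0,0,0,0],
    [0.0,0.015,0,0,0,0,0],
    [0.0,0.012,0,0,0,0,0],
    [0.0,0.01,0,0,0,0,0],
    [0.0,0.01,0,0,0,0,0],
    [0.0,0.01,0,0,0,0,0],
    [0.0,0.008,0,0,0,0,0],
    [0.0,0.008,0,0,0,0,0],
    [0.0,0.008,0,0,0,0,0],
    [0.0,0.007,0,0,0,0,0]
  ]
}}

```text
clock: 9.0
eef_pos: [635.8, -155.5, 69.3]
ee_rot: [0.694, 0.72, 0.0, 0.001]
contact_force: [0.1, -3.4, 5.9]
finger_gap: 18.8
```

{"op": "arm_command", "data": {
  "deltas": [
    [0.0,0.005,0,0,0,0,0],
    [0.0,0.005,0,0,0,0,0],
    [0.0,0.005,0,0,0,0,0],
    [0.0,0,0,0,0,0,0],
    [0.0,0,0,0,0,0,0]
  ]
}}

```text
clock: 9.5
eef_pos: [635.3, -140.2, 69.2]
ee_rot: [0.694, 0.72, 0.001, 0.001]
contact_force: [0.6, -1.3, 6.0]
finger_gap: 18.8
```

```bash
cat > look.py <<'E'
from h import *
import sys
np.set_printoptions(precision=3,suppress=True)
def coals(tag, view=True):
    s=ctrl.observe(); print(s["eef_pos"],s["ee_rot"],s["contact_force"])
    for n in ("wrist","top","scene"):
        c=ctrl.camera(n); X=cloud(c,s); f=c["frame"].astype(int); np.savez(f"{tag}_{n}.npz",X=X,f=c["frame"])
        if n=="wrist": save(tag+".png",c["frame"],1.3)
        x,y,z=X[...,0],X[...,1],X[...,2]
        m=(f.max(-1)<60)&(z>10)&(x>500)&(x<720)&(y<400)&(y>-130)&(z<250)
        k,l,st,cc=cv2.connectedComponentsWithStats(m.astype(np.uint8))
        for i in range(1,k):
            if st[i,4]>(100 if n=="wrist" else 10): print(n,st[i,4],np.nanmedian(X[l==i],0))
coals(sys.argv[1])
E
python3 look.py c1
```

```text
[ 635.259 -140.201   69.223] [0.694 0.72  0.001 0.001] [ 0.638 -1.309  6.041]
wrist 1038 [603.762  -6.877  25.067]
wrist 549 [651.238  -2.602  23.455]
wrist 13105 [ 637.573 -124.148  152.672]
wrist 585 [ 598.584 -129.603  124.91 ]
wrist 6057 [ 682.332 -126.906  148.318]
wrist 259 [ 576.467 -129.246  162.891]
top 80 [ 607.312 -119.672  226.099]
top 229 [627.251  13.35   23.949]
scene 381 [ 659.166 -119.272  210.225]
scene 238 [517.173  89.149  93.106]
scene 30 [527.8    68.036  34.639]
scene 353 [623.96   18.632  23.623]
scene 49 [686.245 297.812  30.545]
scene 21 [679.503 331.033  26.569]
scene 70 [673.094 370.162  28.083]
```

View pics/c1.png

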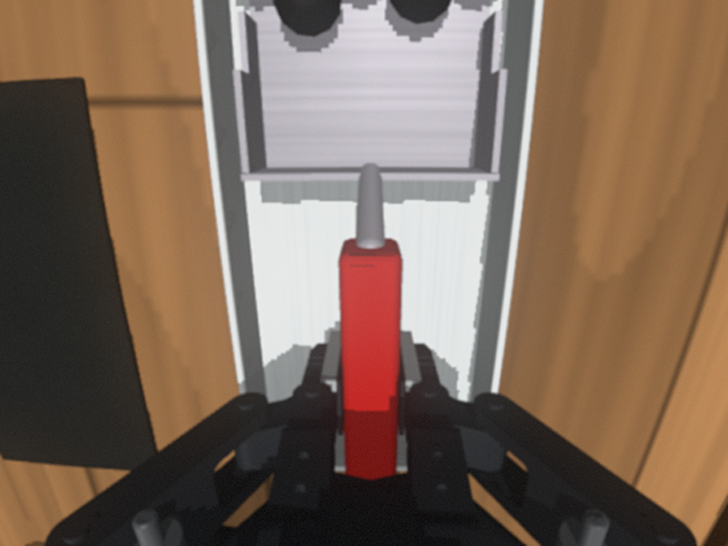

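Wrist picture: the scoop is centred in the tray, with two coals riding on the scoop floor at (310,10) and (420,5). Pushing on to the end wall.

{"op": "arm_command", "data": {
  "deltas": [
    [0.0,0.004,0,0,0,0,0],
    [0.0,0.004,0,0,0,0,0],
    [0.0,0.004,0,0,0,0,0],
    [0.0,0.003,0,0,0,0,0],
    [0.0,0.002,0,0,0,0,0],
    [0.0,0,0,0,0,0,0],
    [0.0,0,0,0,0,0,0]
  ]
}}

```text
clock: 10.35
eef_pos: [634.8, -128.2, 69.5]
ee_rot: [0.695, 0.719, -0.001, 0.003]
contact_force: [0.9, -10.1, 6.1]
finger_gap: 19.0
```

```bash
python3 look.py c2 | grep -v wrist
python3 - <<'E'
from h import *
d=np.load("c2_scene.npz")["f"]; e=np.load("c2_wrist.npz")["f"]; g=np.load("c2_top.npz")["f"]
a=cv2.resize(d[235:315,230:320],(450,400),interpolation=cv2.INTER_CUBIC)
b=cv2.resize(g[125:185,230:310],(350,262),interpolation=cv2.INTER_CUBIC)
w=cv2.resize(e[:160,130:430],(350,138)+()) 
save("c2m.png",np.hstack([a,np.vstack([b,w])]))
E
```

```text
[ 634.758 -128.213   69.512] [ 0.695  0.719 -0.001  0.003] [  0.89  -10.106   6.14 ]
top 136 [ 602.926 -115.571  218.602]
top 267 [626.927  14.799  24.809]
scene 474 [ 662.694 -110.768  207.408]
scene 237 [517.53   89.032  93.558]
scene 39 [530.365  71.146  28.816]
scene 366 [623.671  18.938  23.684]
scene 121 [679.548 331.036  26.884]
scene 23 [670.28  390.207  25.67 ]
```

View pics/c2m.png

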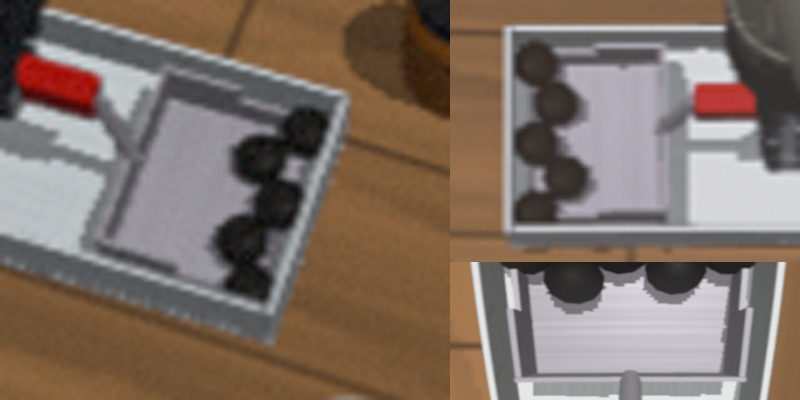

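Combined picture: in the scene crop (left) and top crop, all five coals are in front of the back wall. Three lie against the tray end, two behind them on the scoop floor, and the lip is about 8 mm from the wall. Pushing the rest.

{"op": "arm_command", "data": {
  "deltas": [
    [0.0,0.004,0,0,0,0,0],
    [0.0,0.004,0,0,0,0,0],
    [0.0,0.004,0,0,0,0,0],
    [0.0,0.002,0,0,0,0,0],
    [0.0,0,0,0,0,0,0]
  ]
}}

```text
clock: 11.0
eef_pos: [634.9, -126.8, 71.5]
ee_rot: [0.697, 0.717, -0.006, 0.008]
contact_force: [-1.4, -32.7, 16.9]
finger_gap: 19.3
```

{"op": "arm_command", "data": {
  "deltas": [
    [0.0,-0.005,0,0,0,0,0],
    [0.0,-0.005,0,0,0,0,0],
    [0.0,0,0,0,0,0,0]
  ]
}}

```text
clock: 11.3
eef_pos: [634.6, -128.0, 69.8]
ee_rot: [0.696, 0.718, -0.002, 0.004]
contact_force: [0.4, -16.8, 9.3]
finger_gap: 18.9
```

{"op": "arm_command", "data": {
  "deltas": [
    [0.0,-0.005,0,0,0,0,0],
    [0.0,-0.003,0,0.003,0,0.05,0],
    [0.0,-0.003,0,0.003,0,0.05,0],
    [0.0,-0.003,0,0.003,0,0.05,0],
    [0.0,-0.003,0,0.003,0,0.05,0],
    [0.0,0,0,0,0,0,0]
  ]
}}

```text
clock: 11.9
eef_pos: [633.6, -138.2, 54.6]
ee_rot: [0.692, 0.715, 0.069, -0.073]
contact_force: [-0.5, -1.6, 4.6]
finger_gap: 18.9
```

{"op": "arm_command", "data": {
  "deltas": [
    [0.0,-0.003,0,0.003,0,0.05,0],
    [0.0,-0.003,0,0.003,0,0.05,0],
    [0.0,-0.003,0,0.003,0,0.05,0],
    [0.0,-0.003,0,0.003,0,0.05,0],
    [0.0,0,0,0,0,0,0],
    [0.0,0,0,0,0,0,0]
  ]
}}

```text
clock: 12.5
eef_pos: [634.5, -143.8, 40.5]
ee_rot: [0.68, 0.706, 0.137, -0.143]
contact_force: [0.8, 0.1, -3.6]
finger_gap: 19.2
```

```bash
python3 look.py c3 | grep -v wrist
python3 - <<'E'
from h import *
d=np.load("c3_scene.npz")["f"]; e=np.load("c3_wrist.npz")["f"]; g=np.load("c3_top.npz")["f"]
a=cv2.resize(d[235:315,230:320],(450,400),interpolation=cv2.INTER_CUBIC)
b=cv2.resize(g[125:185,230:310],(350,262),interpolation=cv2.INTER_CUBIC)
w=cv2.resize(e[:160,130:430],(350,138)+()) 
save("c3m.png",np.hstack([a,np.vstack([b,w])]))
E
```

```text
[ 634.476 -143.757   40.546] [ 0.68   0.706  0.137 -0.143] [ 0.832  0.083 -3.637]
top 56 [674.529  16.5    56.391]
top 137 [625.619 -32.444  36.898]
top 53 [578.345  13.117  56.748]
scene 237 [516.429  89.236  92.998]
scene 13 [528.892  70.009  48.397]
scene 16 [530.189  72.174  23.059]
scene 82 [583.774  17.606  53.591]
scene 224 [632.407 -36.168  31.266]
scene 79 [680.497  21.28   54.493]
scene 45 [685.531 299.248  29.647]
scene 92 [674.091 361.479  27.776]
```

View pics/c3m.png

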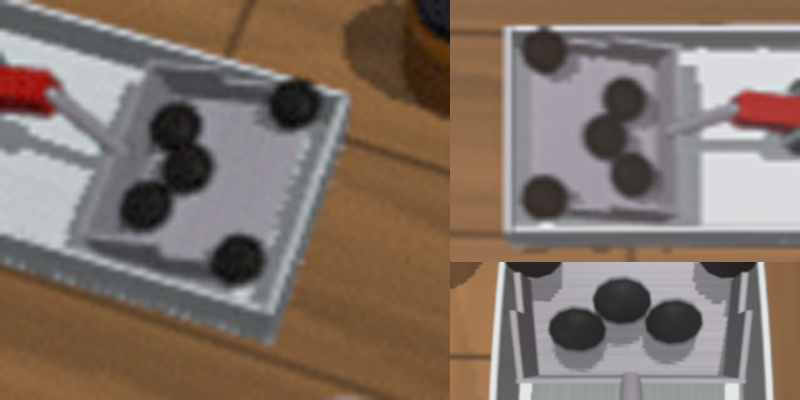

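Combined picture: three coals have slid to the scoop's back, at (175,125), (185,165) and (145,205) in the left crop. Two are caught on the front corners outside the side-wall ends, at (295,100) and (237,260), against the tray's side walls. I'll lower the lip a little and shift the scoop sideways so that the tray walls nudge those two inward.

{"op": "arm_command", "data": {
  "deltas": [
    [0.0,0.002,0,-0.003,0,-0.05,0],
    [0.0,0.002,0,-0.003,0,-0.05,0],
    [0.0,0.002,0,-0.003,0,-0.05,0],
    [0.0,0.002,0,-0.003,0,-0.05,0],
    [0.0,0,0.004,0,0,0,0],
    [0.0,0,0.004,0,0,0,0],
    [0.0,0,0.001,0,0,0,0],
    [0.0,0,0,0,0,0,0]
  ]
}}

```text
clock: 13.45
eef_pos: [643.7, -140.9, 54.7]
ee_rot: [0.691, 0.716, 0.07, -0.073]
contact_force: [-2.2, 2.2, 5.6]
finger_gap: 18.8
```

{"op": "arm_command", "data": {
  "deltas": [
    [0.0,0,-0.005,0,0,0,0],
    [0.0,0,-0.004,0,0,0,0],
    [0.0,0,-0.004,0,0,0,0],
    [0.0,0,-0.004,0,0,0,0],
    [0.0,0,-0.001,0,0,0,0],
    [0.0,0,0,0,0,0,0],
    [0.0,0,0.005,0,0,0,0],
    [0.0,0,0.004,0,0,0,0],
    [0.0,0,0,0,0,0,0]
  ]
}}

```text
clock: 14.35
eef_pos: [633.9, -141.5, 54.7]
ee_rot: [0.69, 0.716, 0.069, -0.072]
contact_force: [-1.3, 0.3, 6.2]
finger_gap: 19.4
```

```bash
python3 look.py c4
```

```text
[ 633.884 -141.515   54.703] [ 0.69   0.716  0.069 -0.072] [-1.343  0.329  6.19 ]
wrist 721 [588.472  -0.388  37.66 ]
wrist 602 [667.341   3.232  37.236]
wrist 1557 [626.73  -37.194  32.01 ]
wrist 1566 [603.183 -52.508  29.192]
wrist 1520 [652.037 -50.874  29.132]
top 45 [666.71   11.554  40.971]
top 136 [628.603 -43.694  29.269]
top 50 [585.766   8.785  40.435]
scene 23 [ 637.3   -128.89   196.339]
scene 234 [517.322  89.779  93.276]
scene 27 [531.115  71.808  37.521]
scene 79 [590.425  15.121  38.939]
scene 228 [631.363 -39.11   27.888]
scene 78 [673.661  19.949  39.451]
scene 27 [686.872 290.412  27.131]
scene 20 [684.045 309.988  30.232]
scene 23 [679.083 331.224  26.706]
scene 71 [673.566 370.539  26.428]
```

{"op": "arm_command", "data": {
  "deltas": [
    [0.0,-0.003,0,0.003,0,0.05,0],
    [0.0,-0.003,0,0.003,0,0.05,0],
    [0.0,-0.003,0,0.003,0,0.05,0],
    [0.0,-0.003,0,0.003,0,0.05,0],
    [0.0,-0.003,0,0.003,0,0.05,0],
    [0.0,0,0,0,0,0,0],
    [0.0,0,0,0,0,0,0]
  ]
}}

```text
clock: 15.2
eef_pos: [633.7, -151.9, 34.9]
ee_rot: [0.677, 0.702, 0.154, -0.161]
contact_force: [0.5, 0.4, -2.5]
finger_gap: 19.6
```

```bash
python3 look.py c5 | grep -v scene
```

```text
[ 633.731 -151.921   34.883] [ 0.677  0.702  0.154 -0.161] [ 0.473  0.364 -2.54 ]
wrist 1754 [593.539 -25.017  48.044]
wrist 1608 [664.012 -31.262  43.975]
wrist 1719 [627.147 -44.4    38.493]
wrist 1703 [603.09  -58.681  32.066]
wrist 1699 [652.17  -56.889  32.155]
top 255 [624.974 -40.426  37.942]
```

{"op": "arm_command", "data": {
  "deltas": [
    [0.0,0.002,0,-0.005,0,0,0],
    [0.0,0.0045,0,-0.009,0,0,0],
    [0.0,0.0065,0,-0.0135,0,0,0],
    [0.0,0.0085,0,-0.018,0,0,0],
    [0.0,0.0105,0,-0.0225,0,0,0],
    [0.0,0.0105,0,-0.0225,0,0,0],
    [0.0,0.0105,0,-0.0225,0,0,0],
    [0.0,0.0085,0,-0.018,0,0,0],
    [0.0,0.0065,0,-0.0135,0,0,0],
    [0.0,0.0045,0,-0.009,0,0,0],
    [0.0,0.002,0,-0.005,0,0,0],
    [0.0,0,0,0,0,0,0]
  ]
}}

```text
clock: 16.55
eef_pos: [635.1, -153.3, 211.4]
ee_rot: [0.677, 0.702, 0.155, -0.16]
contact_force: [-0.1, 0.9, -3.5]
finger_gap: 18.9
```

```bash
python3 look.py c6 | grep -v scene
```

```text
[ 635.092 -153.27   211.428] [ 0.677  0.702  0.155 -0.16 ] [-0.084  0.946 -3.476]
wrist 1129 [596.694 -41.189 216.042]
wrist 154 [511.992  56.612  90.038]
wrist 662 [668.152 -41.795 214.592]
wrist 187 [617.863 -48.923 210.908]
wrist 164 [637.351 -49.949 211.004]
top 295 [633.847 -42.856 213.559]
```

{"op": "arm_command", "data": {
  "deltas": [
    [0.0,0.011,-0.002,0.005,0,0,0],
    [0.0,0.0215,-0.003,0.0105,0,0,0],
    [0.0,0.027,-0.003,0.013,0,0,0],
    [0.0,0.027,-0.003,0.013,0,0,0],
    [0.0,0.027,-0.003,0.013,0,0,0],
    [0.0,0.027,-0.003,0.013,0,0,0],
    [0.0,0.027,-0.003,0.013,0,0,0],
    [0.0,0.027,-0.003,0.013,0,0,0],
    [0.0,0.027,-0.003,0.013,0,0,0],
    [0.0,0.0185,-0.002,0.009,0,0,0],
    [0.0,0.0105,-0.001,0.005,0,0,0],
    [0.0,0,0,0,0,0,0]
  ]
}}

```text
clock: 17.9
eef_pos: [595.0, 125.4, 211.6]
ee_rot: [0.676, 0.703, 0.155, -0.161]
contact_force: [-0.1, -0.2, -3.2]
finger_gap: 19.1
```

```bash
python3 look.py c7 | grep -v wrist;  python3 - <<'E'
from h import *
print(ctrl.observe()["joints"])
for n in ("top","wrist"):
    X=np.load(f"c7_{n}.npz")["X"]; x,y,z=X[...,0],X[...,1],X[...,2]
    m=(x>480)&(x<720)&(y>210)&(y<430)&(z>86)&(z<102)
    if m.sum()>30: print(n,m.sum(),cv2.minEnclosingCircle(X[m][:,:2].astype(np.float32)))
g=np.load("c7_top.npz")["f"]; e=np.load("c7_wrist.npz")["f"]
save("c7m.png",np.hstack([cv2.resize(g[100:250,80:260],(420,350)),cv2.resize(e[:250],(380,350))]))
E
```

```text
[595.021 125.444 211.55 ] [ 0.676  0.703  0.155 -0.161] [-0.13  -0.177 -3.192]
top 490 [587.105 232.11  212.519]
top 13 [575.351 118.581 235.011]
top 37 [522.977  78.42   95.19 ]
scene 12 [586.04  111.821 245.039]
scene 481 [590.687 235.444 212.366]
scene 33 [618.276 120.263 228.36 ]
scene 22 [532.449  74.442  30.58 ]
scene 70 [684.023 309.033  28.09 ]
scene 72 [673.056 369.786  26.818]
[ 0.5  0.5 -0.8  1.7 -0.1  0.9 -0.1]
top 283 ((589.4188842773438, 322.80816650390625), 82.1815414428711)
```

View pics/c7m.png

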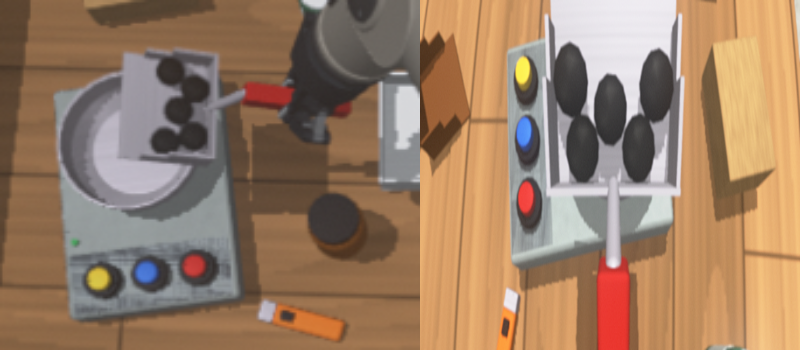

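Combined picture: all five coals sit in the scoop (top-camera crop at left, wrist crop at right), above the fire bowl's near half. Yellow, blue and red keys are visible. Levelling about the lip, then lowering.

{"op": "arm_command", "data": {
  "deltas": [
    [0.0,0.003,0,-0.008,0,-0.05,0],
    [0.0,0.003,0,-0.008,0,-0.05,0],
    [0.0,0.003,0,-0.008,0,-0.05,0],
    [0.0,0.003,0,-0.008,0,-0.05,0],
    [0.0,0.003,0,-0.008,0,-0.05,0],
    [0.0,0.003,0,-0.008,0,-0.05,0],
    [0.0,0.003,0,-0.008,0,-0.05,0],
    [0.0,0.003,0,-0.008,0,-0.05,0],
    [0.0,0,0,0,0,0,0]
  ]
}}

```text
clock: 18.95
eef_pos: [596.3, 130.8, 280.6]
ee_rot: [0.693, 0.72, 0.019, -0.018]
contact_force: [0.2, 0.8, -2.7]
finger_gap: 18.8
```

{"op": "arm_command", "data": {
  "deltas": [
    [0.0,0,0,0.01,0,0,0],
    [0.0,0,0,0.02,0,0,0],
    [0.0,0,0,0.022,0,0,0],
    [0.0,0,0,0.022,0,0,0],
    [0.0,0,0,0.018,0,0,0],
    [0.0,0,0,0.01,0,0,0],
    [0.0,0,0,0,0,0,0],
    [0.0,0,0,0,0,0,0]
  ]
}}

```text
clock: 19.75
eef_pos: [595.8, 133.7, 177.3]
ee_rot: [0.694, 0.719, 0.017, -0.018]
contact_force: [-0.4, -0.3, -2.5]
finger_gap: 19.1
```

{"op": "arm_command", "data": {
  "deltas": [
    [0.0,0.0033,0,-0.007,0,-0.05,0],
    [0.0,0.0033,0,-0.007,0,-0.05,0],
    [0.0,0.0033,0,-0.007,0,-0.05,0],
    [0.0,0.0033,0,-0.007,0,-0.05,0],
    [0.0,0.0033,0,-0.007,0,-0.05,0],
    [0.0,0.0033,0,-0.007,0,-0.05,0],
    [0.0,0.0033,0,-0.007,0,-0.05,0],
    [0.0,0.0033,0,-0.007,0,-0.05,0],
    [0.0,0,0,0,0,0,0],
    [0.0,0,0,0,0,0,0]
  ]
}}

```text
clock: 20.75
eef_pos: [594.5, 167.8, 229.7]
ee_rot: [0.684, 0.709, -0.12, 0.125]
contact_force: [1.0, 0.2, -2.8]
finger_gap: 19.2
```

{"op": "arm_command", "data": {
  "deltas": [
    [0.0,0.0033,0,-0.007,0,-0.05,0],
    [0.0,0.0033,0,-0.007,0,-0.05,0],
    [0.0,0.0033,0,-0.007,0,-0.05,0],
    [0.0,0.0033,0,-0.007,0,-0.05,0],
    [0.0,0.0033,0,-0.007,0,-0.05,0],
    [0.0,0.0033,0,-0.008,0,-0.05,0],
    [0.0,0.0033,0,-0.008,0,-0.05,0],
    [0.0,0.0033,0,-0.008,0,-0.05,0],
    [0.0,0,0,0,0,0,0],
    [0.0,0,0,0,0,0,0],
    [0.0,0,0,0,0,0,0],
    [0.0,0,0,0,0,0,0]
  ]
}}

```text
clock: 21.95
eef_pos: [592.8, 218.2, 267.0]
ee_rot: [0.647, 0.669, -0.254, 0.263]
contact_force: [-0.4, 0.2, -1.9]
finger_gap: 19.2
```

```bash
python3 look.py c8 | grep -v wrist;  python3 - <<'E'
from h import *
g=np.load("c8_top.npz")["f"]; d=np.load("c8_scene.npz")["f"]
save("c8m.png",np.hstack([cv2.resize(g[100:250,80:260],(400,333)),cv2.resize(d[220:345,320:470],(400,333))]))
E
```

```text
[592.841 218.157 266.994] [ 0.647  0.669 -0.254  0.263] [-0.399  0.23  -1.88 ]
top 25 [637.781 345.676  71.483]
top 92 [591.533 344.176  68.106]
top 20 [562.66  308.155  69.201]
top 100 [507.901  95.602  94.96 ]
scene 240 [517.486  89.038  93.525]
scene 15 [529.964  71.047  15.615]
scene 74 [566.78  305.851  67.062]
scene 90 [555.519 363.768  70.4  ]
scene 269 [615.98  353.988  69.164]
scene 27 [687.299 290.109  26.965]
scene 22 [683.871 310.811  30.057]
scene 20 [679.089 331.714  25.836]
scene 68 [672.655 370.731  25.813]
```

View pics/c8m.png

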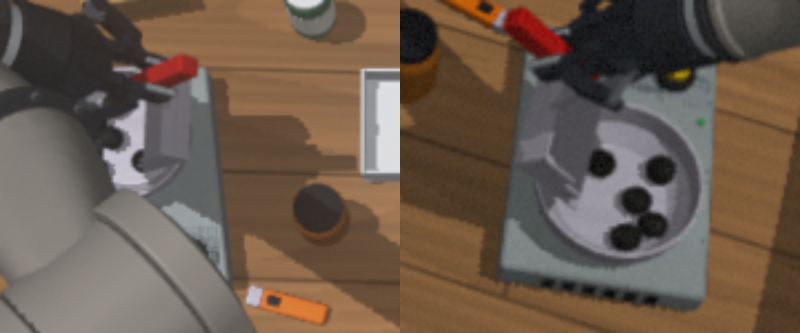

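Picture: all five coals lie inside the fire bowl (scene crop: (600,163), (660,168), (635,200), (650,225), (627,237)), and the scoop is empty. Returning the scoop.

{"op": "arm_command", "data": {
  "deltas": [
    [0.0,-0.014,0,-0.014,0,0,0],
    [0.0,-0.014,0,-0.014,0,0,0],
    [0.0,-0.014,0,-0.014,0,0,0],
    [0.0,-0.0066,0,0.0155,0,0.1,0],
    [0.0,-0.0066,0,0.0155,0,0.1,0],
    [0.0,-0.0066,0,0.0155,0,0.1,0],
    [0.0,-0.0066,0,0.0155,0,0.1,0],
    [0.0,-0.0066,0,0.0155,0,0.1,0],
    [0.0,-0.0066,0,0.0155,0,0.1,0],
    [0.0,-0.0066,0,0.0155,0,0.1,0],
    [0.0,-0.0066,0,0.0135,0,0.05,0],
    [0.0,0,0,0,0,0,0.0375]
  ]
}}

```text
clock: 23.3
eef_pos: [596.1, 117.5, 236.6]
ee_rot: [0.71, 0.705, -0.001, 0.001]
contact_force: [0.5, -0.6, -3.0]
finger_gap: 19.1
```

{"op": "arm_command", "data": {
  "deltas": [
    [0.0,-0.02,-0.01,0,0,0,0],
    [0.0,-0.04,-0.02,0,0,0,0],
    [0.0,-0.04,-0.02,0,0,0,0],
    [0.0,-0.04,-0.02,0,0,0,0],
    [0.0,-0.04,-0.02,0,0,0,0],
    [0.0,-0.04,-0.02,0,0,0,0],
    [0.0,-0.04,-0.02,0,0,0,0],
    [0.0,-0.04,-0.02,0,0,0,0],
    [0.0,-0.03,-0.015,0,0,0,0],
    [0.0,-0.01,-0.005,0,0,0,0],
    [0.0,0,0,0,0,0,0],
    [0.0,0,0,0,0,0,0]
  ]
}}

```text
clock: 24.5
eef_pos: [426.6, -215.6, 237.8]
ee_rot: [0.707, 0.707, 0.0, 0.001]
contact_force: [0.1, 0.6, -1.7]
finger_gap: 19.2
```

Run:
```python
from h import *
np.set_printoptions(precision=3,suppress=True)
s=ctrl.observe(); c=ctrl.camera("wrist"); X=cloud(c,s); f=c["frame"].astype(int)
R=Rn.from_quat(s["ee_rot"]).as_matrix(); print(s["eef_pos"],R, s["contact_force"])
x,y,z=X[...,0],X[...,1],X[...,2]; e=s["eef_pos"]
w=(abs(x-e[0])<60)&(y>e[1]+60)&(y<e[1]+160)&(z>e[2]-75)&(f[...,1]>90)
for lo in range(int(e[1])+65,int(e[1])+160,15):
    q=X[w&(y>lo)&(y<lo+10)]
    if len(q)>10: print("scoop",lo,len(q),np.median(q,0),np.percentile(q[:,0],[1,99]))
    a=X[w&(y>lo)&(y<lo+10)&(abs(x-e[0]-25)<10)]; b=X[w&(y>lo)&(y<lo+10)&(abs(x-e[0]+25)<10)]
    if len(a)>9 and len(b)>9: print("  roll",np.median(a[:,2]),np.median(b[:,2]))
```

```text
[ 426.551 -215.573  237.751] [[-0.001  1.     0.002]
 [ 1.     0.001 -0.001]
 [-0.001  0.002 -1.   ]] [ 0.143  0.591 -1.744]
scoop -150 3853 [ 426.52  -146.686  187.731] [371.809 481.035]
  roll 181.90124854976767 180.76752213550157
scoop -135 2930 [ 427.261 -129.911  175.643] [371.056 481.575]
  roll 175.56247389982832 175.48250249782393
scoop -120 3155 [ 428.494 -114.887  175.62 ] [371.294 481.532]
  roll 175.52904137568157 175.46832355182485
scoop -105 3253 [427.226 -99.976 175.575] [371.252 481.098]
  roll 175.52146399160677 175.42864911554773
scoop -90 3441 [426.595 -84.914 175.494] [371.226 481.189]
  roll 175.46164836576918 175.3308161205936
scoop -75 1547 [426.586 -72.61  175.36 ] [371.207 480.93 ]
  roll 175.41539439136403 175.3167098888223
```

{"op": "arm_command", "data": {
  "deltas": [
    [0.0,-0.007,-0.0115,0.02,0,0,0],
    [0.0,0,0,0.035,0,0,0],
    [0.0,0,0,0.04,0,0,0],
    [0.0,0,0,0.035,0,0,0],
    [0.0,0,0,0.02,0,0,0],
    [0.0,0,0,0.01,0,0,0],
    [0.0,0,0,0.006,0,0,0],
    [0.0,0,0,0,0,0,0],
    [0.0,0,0,0.002,0,0,0],
    [0.0,0,0,0.001,0,0,0],
    [0.0,0,0,0,0,0,0],
    [0.0,0,0,0,0,0,0]
  ]
}}

```text
clock: 25.75
eef_pos: [415.3, -224.1, 69.1]
ee_rot: [0.708, 0.707, 0.0, 0.001]
contact_force: [-0.3, -0.5, 5.0]
finger_gap: 19.3
```

{"op": "arm_command", "data": {
  "deltas": [
    [0.085,0,0,0,0,0,0],
    [0.085,0,0,0,0,0,0],
    [0.085,0,0,0,0,0,0],
    [0.085,0,0,0,0,0,0],
    [0.085,0,0,0,0,0,0],
    [0.085,0,0,0,0,0,0],
    [0.085,0,0,-0.02,0,0,0],
    [0.085,0,0,-0.04,0,0,0],
    [0.085,0,0,-0.04,0,0,0],
    [0.085,0,0,-0.03,0,0,0],
    [0.085,0,0,0,0,0,0],
    [0.085,0,0,0,0,0,0]
  ]
}}

```text
clock: 26.95
eef_pos: [414.1, -223.8, 198.0]
ee_rot: [0.708, 0.707, 0.0, 0.001]
contact_force: [-0.1, -0.1, -0.8]
finger_gap: 84.9
```

Run:
```python
from h import *
np.set_printoptions(precision=2,suppress=True)
s=ctrl.observe(); c=ctrl.camera("wrist"); X=cloud(c,s); f=c["frame"].astype(int)
print(s["eef_pos"],s["finger_gap"],s["contact_force"])
x,y,z=X[...,0],X[...,1],X[...,2]; r,g,b=f[...,0],f[...,1],f[...,2]
h=X[(r>100)&(g<70)&(b<70)&(z>85)&(z<115)&(abs(x-415)<40)]; print("handle",np.median(h,0),h[:,1].min(),h[:,1].max())
for lo in range(-155,-65,15):
    q=X[(y>lo)&(y<lo+10)&(abs(x-415)<45)&(g>90)&(z<40)]; print("floor",len(q),np.median(q,0))
dark=(f.max(-1)<60)&(abs(z-4)<6)&(x>300)&(x<540)&(y>-350)&(y<60); print("mat",np.percentile(X[dark],[1,99],axis=0))
```

```text
[ 414.07 -223.76  197.98] 84.9397472490755 [-0.11 -0.13 -0.77]
handle [ 415.01 -220.93  100.7 ] -282.7200360589947 -172.98673057526082
floor 928 [ 415.47 -150.32    7.65]
floor 823 [ 414.52 -134.99    7.39]
floor 890 [ 414.53 -119.98    7.29]
floor 877 [ 414.56 -104.73    7.27]
floor 944 [414.58 -90.09   7.36]
floor 970 [414.61 -75.17   7.33]
mat [[ 361.36 -285.92    3.16]
 [ 484.52  -41.06    6.69]]
```

{"op": "arm_command", "data": {
  "deltas": [
    [0.0,0.03,0.002,0,0,0,0],
    [0.0,0.045,0.002,0,0,0,0],
    [0.0,0.045,0.002,0,0,0,0],
    [0.0,0.045,0.002,0,0,0,0],
    [0.0,0.045,0.002,0,0,0,0],
    [0.0,0.045,0.002,0,0,0,0],
    [0.0,0.045,0.002,0,0,0,0],
    [0.0,0.045,0.002,0,0,0,0],
    [0.0,0.045,0.002,0,0,0,0],
    [0.0,0.045,0.002,0,0,0,0],
    [0.0,0.03,0.002,0,0,0,0],
    [0.0,0,0,0,0,0,0]
  ]
}}

```text
clock: 28.2
eef_pos: [434.9, 246.2, 196.5]
ee_rot: [0.705, 0.709, 0.0, -0.002]
contact_force: [-0.1, -0.7, -0.3]
finger_gap: 0.1
```

```bash
cat > keys.py <<'E'
from h import *
np.set_printoptions(precision=2,suppress=True)
s=ctrl.observe(); c=ctrl.camera("wrist"); X=cloud(c,s); f=c["frame"].astype(int)
print(s["eef_pos"],s["ee_rot"],s["finger_gap"],s["contact_force"])
x,y,z=X[...,0],X[...,1],X[...,2]; r,g,b=f[...,0],f[...,1],f[...,2]
for nm,m in (("yellow",(r>140)&(g>120)&(b<90)),("red",(r>110)&(g<70)&(b<70)),("blue",(b>110)&(r<90))):
    m=m&(x>390)&(x<490)&(y>200)&(y<400)&(z>60)&(z<66)
    if m.sum()>30: print(nm,m.sum(),cv2.minAreaRect(X[m][:,:2].astype(np.float32))[:2],np.median(X[m],0))
    else: print(nm,"no")
E
python3 keys.py; python3 look.py c9 | grep scene
```

```text
[434.85 246.19 196.48] [ 0.7   0.71  0.   -0.  ] 0.0828085523889288 [-0.1  -0.7  -0.25]
yellow 41 ((431.90863037109375, 350.81781005859375), (24.44312286376953, 22.883031845092773)) [433.17 346.13  65.57]
red 50 ((449.1109313964844, 244.00901794433594), (24.298599243164062, 24.313156127929688)) [449.96 251.74  65.28]
blue 44 ((440.1681213378906, 297.6125183105469), (25.046907424926758, 24.441181182861328)) [441.94 301.38  65.48]
scene 239 [516.961  89.58   93.064]
scene 22 [527.088  67.747  37.005]
scene 12 [534.874  82.148  30.562]
scene 80 [566.726 306.243  67.243]
scene 91 [555.707 363.551  70.039]
scene 265 [615.082 353.962  68.867]
scene 139 [677.025 341.882  26.244]
```

{"op": "arm_command", "data": {
  "deltas": [
    [0.0,0.02,0,0,0,0,0],
    [0.0,0.035,-0.001,0,0,0,0],
    [0.0,0.035,-0.001,0,0,0,0],
    [0.0,0.015,-0.001,0,0,0,0],
    [0.0,0,0,0.02,0,0,0],
    [0.0,0,0,0.035,0,0,0],
    [0.0,0,0,0.035,0,0,0],
    [0.0,0,0,0.02,0,0,0],
    [0.0,0,0,0,0,0,0],
    [0.0,0,0,0,0,0,0]
  ]
}}

```text
clock: 29.4
eef_pos: [434.0, 345.4, 87.9]
ee_rot: [0.708, 0.706, -0.0, 0.0]
contact_force: [-0.1, -0.3, 0.9]
finger_gap: 0.4
```

{"op": "arm_command", "data": {
  "deltas": [
    [0.0,0.0055,-0.002,0,0,0,0],
    [0.0,0,0,0.015,0,0,0],
    [0.0,0,0,0.006,0,0,0],
    [0.0,0,0,0.003,0,0,0],
    [0.0,0,0,0.003,0,0,0],
    [0.0,0,0,0.003,0,0,0],
    [0.0,0,0,0.002,0,0,0],
    [0.0,0,0,0,0,0,0],
    [0.0,0,0,0,0,0,0]
  ]
}}

```text
clock: 30.3
eef_pos: [431.8, 352.1, 60.3]
ee_rot: [0.708, 0.707, 0.0, 0.002]
contact_force: [-11.7, -13.0, 49.5]
finger_gap: 0.1
```

{"op": "arm_command", "data": {
  "deltas": [
    [0.0,0,0,-0.003,0,0,0],
    [0.0,0,0,0,0,0,0]
  ]
}}

```text
clock: 30.5
eef_pos: [431.7, 352.0, 60.8]
ee_rot: [0.707, 0.707, 0.0, 0.001]
contact_force: [-5.6, -5.4, 23.2]
finger_gap: 0.0
```

{"op": "arm_command", "data": {
  "deltas": [
    [0.0,0,0,-0.002,0,0,0],
    [0.0,0,0,0,0,0,0]
  ]
}}

```text
clock: 30.7
eef_pos: [431.7, 352.0, 61.4]
ee_rot: [0.707, 0.707, 0.0, 0.0]
contact_force: [-2.0, -0.5, 4.8]
finger_gap: 0.0
```

{"op": "arm_command", "data": {
  "deltas": [
    [0.0,0,0,-0.002,0,0,0],
    [0.0,0,0,0,0,0,0]
  ]
}}

```text
clock: 30.9
eef_pos: [431.7, 352.0, 62.9]
ee_rot: [0.707, 0.707, 0.0, 0.0]
contact_force: [-0.9, -0.0, 2.9]
finger_gap: -0.1
```

{"op": "arm_command", "data": {
  "deltas": [
    [0.0,0,0,-0.002,0,0,0],
    [0.0,0,0,0,0,0,0]
  ]
}}

```text
clock: 31.1
eef_pos: [431.6, 352.0, 64.8]
ee_rot: [0.707, 0.707, 0.0, -0.0]
contact_force: [-1.3, 0.1, 3.3]
finger_gap: 0.4
```

{"op": "arm_command", "data": {
  "deltas": [
    [0.0,0,0,-0.0015,0,0,0],
    [0.0,0,0,0,0,0,0]
  ]
}}

```text
clock: 31.3
eef_pos: [431.7, 352.0, 66.2]
ee_rot: [0.707, 0.707, 0.0, -0.0]
contact_force: [-0.8, -0.1, 2.1]
finger_gap: -0.1
```

{"op": "arm_command", "data": {
  "deltas": [
    [0.0,0,0,-0.002,0,0,0],
    [0.0,0,0,0,0,0,0]
  ]
}}

```text
clock: 31.5
eef_pos: [431.6, 351.8, 68.2]
ee_rot: [0.707, 0.707, -0.0, 0.0]
contact_force: [-0.6, 0.8, -0.5]
finger_gap: -0.4
```

{"op": "arm_command", "data": {
  "deltas": [
    [0.0,0,0,-0.02,0,0,0],
    [0.0,0,0,-0.03,0,0,0],
    [0.0,0,0,-0.01,0,0,0],
    [0.0,-0.02,0.003,0,0,0,0],
    [0.0,-0.034,0.006,0,0,0,0],
    [0.0,-0.034,0.006,0,0,0,0],
    [0.0,-0.02,0.003,0,0,0,0],
    [0.0,0,0,0,0,0,0],
    [0.0,0,0,0.025,0,0,0],
    [0.0,0,0,0.02,0,0,0],
    [0.0,0,0,0,0,0,0],
    [0.0,0,0,0,0,0,0]
  ]
}}

```text
clock: 32.7
eef_pos: [449.0, 244.7, 83.2]
ee_rot: [0.707, 0.707, -0.0, -0.0]
contact_force: [0.4, -0.1, 0.4]
finger_gap: 0.0
```

Aligned on red. Pressing to the measured stop at about 61.

{"op": "arm_command", "data": {
  "deltas": [
    [0.0,0,0,0.01,0,0,0],
    [0.0,0,0,0.005,0,0,0],
    [0.0,0,0,0.003,0,0,0],
    [0.0,0,0,0.003,0,0,0],
    [0.0,0,0,0.0015,0,0,0],
    [0.0,0,0,0.001,0,0,0],
    [0.0,0,0,0,0,0,0],
    [0.0,0,0,0,0,0,0]
  ]
}}

```text
clock: 33.5
eef_pos: [449.7, 244.1, 60.9]
ee_rot: [0.707, 0.707, 0.0, 0.001]
contact_force: [-3.8, -2.3, 15.2]
finger_gap: 0.4
```

Bottomed out at 60.9 with 15 N, the same stop as yellow. Lifting clear and away.

{"op": "arm_command", "data": {
  "deltas": [
    [0.0,0,0,-0.01,0,0,0],
    [0.0,0,0,-0.03,0,0,0],
    [0.0,0,0,-0.04,0,0,0],
    [0.0,0,0,-0.04,0,0,0],
    [0.0,-0.03,0,-0.02,0,0,0],
    [0.0,-0.03,0,0,0,0,0],
    [0.0,0,0,0,0,0,0],
    [0.0,0,0,0,0,0,0],
    [0.0,0,0,0,0,0,0]
  ]
}}

```text
clock: 34.4
eef_pos: [449.2, 184.7, 199.6]
ee_rot: [0.707, 0.707, 0.0, -0.0]
contact_force: [-0.2, 0.3, -0.3]
finger_gap: -0.2
```

```bash
python3 keys.py; python3 look.py c10 | grep -v wrist
python3 - <<'E'
from h import *
for n in ("top","scene"):
    X=np.load(f"c10_{n}.npz")["X"]; f=np.load(f"c10_{n}.npz")["f"].astype(int); x,y,z=X[...,0],X[...,1],X[...,2]
    h=X[(f[...,0]>120)&(f[...,1]<70)&(f[...,2]<70)&(x>330)&(x<500)&(y>-330)&(y<-150)&(z>80)&(z<120)]
    print(n,"handle",len(h),np.median(h,0) if len(h) else '')
    for t in ("jar","tin","brush","tongs","lighter"): print(t,[np.round(d["point"]) for d in ctrl.search_frame(n,t)][:1])
E
```

```text
[449.21 184.69 199.63] [ 0.71  0.71  0.   -0.  ] -0.24205964980247838 [-0.17  0.3  -0.33]
yellow no
red 34 ((449.6239929199219, 244.7259521484375), (22.839218139648438, 24.591157913208008)) [450.62 251.52  65.27]
blue 52 ((440.4880065917969, 297.3290100097656), (23.66279411315918, 24.551864624023438)) [443.62 293.96  65.39]
[449.157 184.914 199.553] [ 0.707  0.707  0.    -0.   ] [-0.129 -0.005  0.028]
top 22 [503.601  99.612  94.344]
scene 235 [517.139  89.167  93.717]
scene 39 [529.053  70.76   35.751]
scene 80 [567.158 306.285  67.281]
scene 91 [555.226 363.581  71.068]
scene 268 [616.501 354.196  69.087]
scene 71 [684.329 308.588  27.202]
scene 74 [672.649 370.319  26.584]
top handle 306 [ 415.1 -226.3   99.6]
jar [array([494.,  79.,  94.])]
tin [array([764., 110.,  96.])]
brush [array([ 596., -349.,   16.])]
tongs [array([ 523., -486.,   11.])]
lighter []
scene handle 203 [ 415.6 -222.5   98.2]
jar [array([523.,  90.,  74.])]
tin [array([791., 115.,  97.])]
brush [array([ 606., -344.,   18.])]
tongs [array([ 529., -488.,    7.])]
lighter [array([402., 122.,  17.])]
```

```bash
python3 -c "
from bench import ctrl
print(ctrl.job_done())"
```

```text
the job is handed in; nothing more can be done
None
```

I handed the job in at about 34.5 s of the 67 s; it gave no verdict. All five briquettes are in the fire bowl, the scoop is back on its mat and released, and yellow then red were pressed one at a time.

**How it went:** Two coals first caught on the scoop's front corners. I shifted the scoop sideways so the tray walls pushed them inward, then lifted all five together.

**What my last checks showed:**
- **Coals:** the picture after pouring showed all five in the bowl. The outermost is roughly 55 mm from bowl_mid, against the 70 mm limit. The final measurements found them unmoved.
- **Scoop:** level on the mat at its original spot, with the handle top at about 100 mm as before.
- **Keys:** both went down to a hard stop. Yellow's force vanished about 6 mm above its stop, so its travel was full; red stopped at the same height.
- **Other things:** jar, tin, brush and tongs read within about 3 mm of where they started. The gripper was clear of everything at the end.

**What disagreed or was not confirmed:**
- **Key heights:** they read 2–4 mm above the nominal 63 mm, so I went by the force at the stop instead.
- **Yellow press:** it peaked near 50 N at the fingertips.
- **Yellow after release:** it was out of the last wrist view. Only the force dropping to zero shows it came back up.
- **Lighter:** the top camera missed it in the last check, and the scene camera put it about 4 mm from its first reading, which is within the detector's error.

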